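Offer a strap hinge leaf to the jamb leaf and hold it for the pin

TASK

Pull the steel strap hinge leaf up out of its slot in the wooden stand, carry it to the jamb block and lower its knuckle between the two knuckles of the leaf fixed there, right down into the seat, so that the pin holes line up. Finish holding the leaf like that, strap straight up, in the gripper: do not let go, so that a colleague can slip the pin in. Leave the other things on the bench where they are.

Things in the scene. Friction and masses are not known exactly. Their poses are not given: they have to be found in the camera images.
- leaf: Loose hinge leaf, 180 g: plain steel strap 9 mm thick (x), 30 mm wide (y; 22 mm at the tip), 150 mm long (z). Stands in a slot of the stand, about 80 mm showing, leaning up to 5 degrees, unclamped. At its lower end one knuckle: 16 mm round, 24 mm long (y), 8 mm pin hole along y. Origin: lower end, under the knuckle; z up the strap. Same if turned half round about z.
- leaf_center (a point): Centre of the loose leaf, in the middle of its strap, 75 mm above its lower end; axes as the leaf's.
- leaf_hole (a point): Centre of the pin hole in the loose leaf's knuckle, 8 mm above its lower end, 67 mm below leaf_center; y along the hole, z up the strap.
- stand: Wooden stand fixed to the bench, 64 x 150 mm (x, y), 82 mm high; foot 84 x 170 mm. Two upright slots at y = +36 and -36 mm, each 17.5 x 33.5 mm (x, y), 70 mm deep. The leaf stands in one, its x and y along the stand's; a screwdriver stays in the other, handle up to 160 mm above the bench. Origin: centre of its underside.
- jamb_hole (a point): Where the leaf's hole centre must come: on the pin axis of the leaf fixed on the jamb block, half-way between its two knuckles, 49 mm above the bench. y along the pin axis, z up. Knuckles 16 mm round, 24 mm long, 8 mm holes, 28 mm apart, open above. Between them a 45 degree V seat, in which a 16 mm knuckle lowered from above rests with its hole on the axis.
- jamb: Jamb block: wood, 100 x 110 mm (its x, y), top 40 mm above the bench, fixed to the bench, with a steel hinge leaf screwed on top and the hinge pin parked upright in front, up to 72 mm above the bench. Origin: centre of its underside.
- wax: Yellow-brown wax lump, 28 x 34 x 16 mm, loose on the bench, a bystander. Origin: centre of its underside.
- spool: Small thread spool, 36 mm round and 36 mm high, loose on the bench, a bystander. Origin: centre of its underside.
Things that resemble listed ones, but are neither listed nor needed, are in the scene too. Of the things that look like the stand, take the one that is nearest to the robot's base at the start.

How it is judged:
By the outcome, as a careful person would: the job done as asked, in the order asked, and still so for the second after the job is handed in, while the arm keeps its last pose, push and grip.
It also fails if it takes over 51 s, if anything falls off the work surface, if the arm or the gripper's body presses on something with over 40 N, if the wrist force passes 120 N, or if a joint passes its speed limit or range.

ROBOT

A 6-joint arm with a two-finger parallel gripper is mounted at the origin on a cart in front of the work surface, level with it; the furniture and walls round the work are solid. World frame = base frame: x ahead of the robot, y to its left, z up, the work surface at z = 0. Lengths are in mm, angles in rad, forces in N, time in s.
With the tool pointing down it reaches from about 350 to 775 mm from the base axis. Payload 7.3 kg.
Tool frame: the origin (TCP) lies between the finger pads; the fingertips stand 22 mm ahead of it and the grasp point (between the pads) lies 3 mm ahead of it; z points along the fingers, x is the direction in which the jaws open and shut, and the axes are right-handed (so a half turn about z gives the same grasp; the last joint's range is limited). The gripper opens to 92 mm and grips with 3 to 60 N. Pads are 19 mm wide; open, the fingers measure 130 mm over their backs; the gripper's body (75 mm by 190 mm) begins 47 mm behind the grasp point.
Start: joints at [-1.279, 0.342, 1.524, -0, 1.275, -0.146], TCP at [222.597, -475.496, 218.441] pointing down, gripper open.
Joint ranges: [-2.53, 2.53], [-0.77, 2.02], [0.04, 2.7], [-1, 4.14], [0.28, 2.66], [-3.11, 3.11]. Speed limits (rad/s): [2.57, 2.57, 3.14, 3.14, 3.14, 3.14].

INTERFACE

Orientations are given as [roll, pitch, yaw] about the fixed x, y, z axes, in that order (R = Rz(yaw) Ry(pitch) Rx(roll)).
In Python, from plant import * gives the robot as it stands. The module is installed in compiled form; this text tells all that it offers.
- The arm moves only by the shell command python3 -m handwheel 'ROWS' [OPENING]. ROWS is a JSON object of lists of equal length, an entry for each row: "translation": the shift along the world's x, y, z in units of 15 cm (1.0 is 15 cm), a list of three; "twist": the turn about the world's z in units of 90 degrees (1.0 is 90 degrees). In form: {"translation": [[tx, ty, tz], ...], "twist": [twist, ...]}. A call has exactly 8 rows; each row shifts and turns the pose as measured when the row begins; what a row does not reach is not made up. A row lasts 1/8 s, in which the tool goes at most 62.5 mm and 10.7 degrees, less where a joint would pass 70% of its speed; a pose out of reach is approached as far as the arm can. A call with a number of a shift or a turn outside -1 to 1 is refused whole. A call with a gripper value outside its range is refused whole. OPENING is the closure in counts, from 0 (fully open) to 255 (shut), set as the call begins (- or left out, the last holds). The fingers move at their own pace and stop on an object; the grip force is fixed at half the most. Time passes only in rows, so rows that do not move let the fingers close, or fill a call up. It gives the time, the measured TCP pose, the force and the opening at its end, in the units of the state.
- get_obs(): the state, without advancing time (a new reading comes with each control period).
- capture(name): name is "side" or "top" or "wrist"; returns a dict with "img" (400x640x3 uint8, red, green, blue), "vertical_fov" (degrees; the focal length in pixels is half the picture's height over the tangent of half this angle, whatever the lens; pixels are square), "cx", "cy" (the principal point, pixels), "distortion" ([k1, k2, p1, p2, k3] as OpenCV has them; the pictures are not rectified), "world_from_camera" (4x4, takes a point from camera to world coordinates). Camera axes: x right, y up, looking along -z (the intrinsics and any distortion apply to the point x, -y, -z); pixel columns grow to the right and rows downward; lengths in mm; the calibration is good to about 2 mm. A picture is of the moment at which its call begins. There is no depth.
- close_job(): hands the job in, once; it reports no verdict.
Trained networks look in the newest picture that a camera, given by its name, has taken for a name from the list of things; names that differ only in an ending like _2 or _b are one class to them, and where a whole thing is asked for, a point or a joint stands for the part that bears it (a point fixed in the world has none). Each returns a list of dicts, best first, with "score" (0 to 1); they miss things now and then, are a little off and sometimes report something else, mostly with a low value. They report only what shows in the picture. A call takes as long as a camera call. They do not tell look-alikes from the thing itself.
- search_frame(camera, label): "position" ([x, y, z] in mm, in the coordinates of the camera as it stood for that picture, good to about 4 mm: the middle of the surface that is visible of it).
- spot_point(camera, label): "position" ([x, y, z] in mm, in the coordinates of the camera as it stood for that picture, good to about 4 mm: a listed point, or the origin of a listed thing).
The state is a dict: "time": time; "joint_positions": joint angles; "dq": joint speeds; "tau": joint torques, N m; "tool_pos": TCP position; "tcp_rot": TCP orientation; "contact_force": force on the tool from outside, world axes, zero at the start; "moment": the same for the moment, N m; "grip_width": finger opening in mm.
Only numpy, scipy, OpenCV 4.12 (cv2) and the standard library are available. Lean on these libraries where they do the work, as an engineer would, in place of code of your own. Each camera call takes 0.05 s, during which the arm holds its last target.

## Working session

There is one attempt and no reset: what is moved stays moved. The work goes in short steps, Python scripts to look and compute and a shell command to move; the robot and the scene stay as the last step left them, time stands still between calls to the robot, and variables do not carry over. Pictures are saved under pics/ and viewed, and the job is handed in when it is done.

```bash
mkdir -p pics; cat > h.py <<'E'
from plant import *
import numpy as np, cv2
def snap(cam,fn=None):
    c=capture(cam)
    if fn: cv2.imwrite('pics/'+fn,cv2.cvtColor(c['img'],cv2.COLOR_RGB2BGR))
    return c
def K(c):
    f=200/np.tan(np.radians(c['vertical_fov'])/2)
    return np.array([[f,0,c['cx']],[0,f,c['cy']],[0,0,1.]]),np.array(c['distortion'],float)
def proj(c,P):
    T=np.linalg.inv(np.array(c['world_from_camera'])); P=np.atleast_2d(P).astype(float)
    q=P@T[:3,:3].T+T[:3,3]; q=q*[1,-1,-1]
    k,d=K(c); return cv2.projectPoints(q,np.zeros(3),np.zeros(3),k,d)[0][:,0]
def ray(c,uv):
    k,d=K(c); p=cv2.undistortPoints(np.array(uv,float).reshape(-1,1,2),k,d)[:,0]
    T=np.array(c['world_from_camera'])
    v=np.c_[p[:,0],-p[:,1],-np.ones(len(p))]@T[:3,:3].T
    return T[:3,3],v/np.linalg.norm(v,axis=1,keepdims=True)
def onz(c,uv,z):
    o,v=ray(c,uv); return o+v*((z-o[2])/v[:,2])[:,None]
def tw(c,p):
    T=np.array(c['world_from_camera']); return T[:3,:3]@np.array(p)+T[:3,3]
E
python3 - <<'E'
from h import *
np.set_printoptions(precision=1,suppress=True)
print(get_obs())
for cam in ['side','top','wrist']:
    c=snap(cam,cam+'0.png'); print(cam,c['vertical_fov'],np.array(c['world_from_camera']))
    for l in ['leaf','stand','jamb','wax','spool']:
        for r in search_frame(cam,l): print(' S',l,round(r['score'],2),tw(c,r['position']),proj(c,tw(c,r['position']))[0])
    for l in ['leaf','leaf_center','leaf_hole','stand','jamb_hole','jamb','wax','spool']:
        for r in spot_point(cam,l): print(' P',l,round(r['score'],2),tw(c,r['position']),proj(c,tw(c,r['position']))[0])
print(get_obs()['time'])
E
```

```text
{'time': 0.0, 'joint_positions': array([-1.3,  0.3,  1.5,  0. ,  1.3, -0.1]), 'dq': array([-0., -0., -0., -0.,  0., -0.]), 'tau': array([ -0. , -43.1, -24.4,   0.1,   0.1,  -0. ]), 'tool_pos': array([ 222.5, -475.1,  217.8]), 'tcp_rot': array([-3.1,  0. , -1.1]), 'contact_force': array([ 0.2,  0.8, -0.3]), 'moment': array([ 0., -0., -0.]), 'grip_width': 91.74090587269225}
side 44.80010601487021 [[    1.      0.1    -0.1   291.9]
 [   -0.2     0.6    -0.8 -1503.4]
 [   -0.      0.8     0.6  1105.5]
 [    0.      0.      0.      1. ]]
 S leaf 0.63 [ 528.5 -215.2  124.3] [326.5 189.9]
 S stand 0.91 [ 457.8 -745.8   74.1] [338.7 330.2]
 S stand 0.7 [ 513.  -215.    55.2] [322.3 206.4]
 S jamb 0.89 [494.  139.9  40.2] [301.7 156. ]
 S wax 0.47 [464.5 -20.   13.3] [300.6 185.2]
 S wax 0.35 [ 529.7 -213.7  125.2] [326.8 189.4]
 S wax 0.23 [ 513.5 -212.4   58.8] [322.3 205.1]
 S spool 0.38 [622.4  -2.1  28.8] [340.2 174.3]
 P leaf_center 0.65 [ 532.5 -207.3   85.5] [327.3 197.5]
 P leaf_center 0.42 [623.4   7.8  -5.6] [339.9 180.1]
 P leaf_hole 0.62 [ 534.5 -204.2   20.9] [327.9 211.4]
 P st
[... 886 characters left out ...]
.43 [ 538.  -210.9   86.1] [314.8 195. ]
 P leaf_center 0.41 [502.  172.1  50.9] [214.6 206.1]
 P leaf_hole 0.54 [ 534.7 -215.3   20.7] [315.4 198.3]
 P stand 0.69 [ 524.6 -177.7   -0.1] [305.8 201.6]
 P stand 0.66 [ 464.1 -719.6    2.7] [442.  215.9]
 P jamb_hole 0.78 [503.5 171.5  51.8] [214.7 205.7]
 P jamb 0.72 [505.1 164.7  -0.3] [218.8 207. ]
 P wax 0.41 [468.3 -20.5   4.2] [265.9 215.9]
 P spool 0.44 [622.    1.1  -4.2] [260.8 177.8]
wrist 63.844758600565626 [[   0.4    0.9    0.2  281. ]
 [  -0.9    0.4    0.1 -448. ]
 [   0.    -0.2    1.   386.2]
 [   0.     0.     0.     1. ]]
 S stand 0.88 [ 431.4 -647.6   46.8] [572.4  65. ]
 P stand 0.88 [ 466.8 -718.9    0.9] [613.6  69.7]
2.1
```

```bash
python3 - <<'E'
import cv2,numpy as np
s=cv2.imread('pics/side0.png');t=cv2.imread('pics/top0.png')
cv2.imwrite('pics/a.png',np.vstack([cv2.resize(s[110:260,220:420],(800,600),interpolation=cv2.INTER_CUBIC)]))
cv2.imwrite('pics/b.png',cv2.resize(t[130:280,190:390],(800,600),interpolation=cv2.INTER_CUBIC))
E
```

```text
(no output)
```

View pics/side0.png

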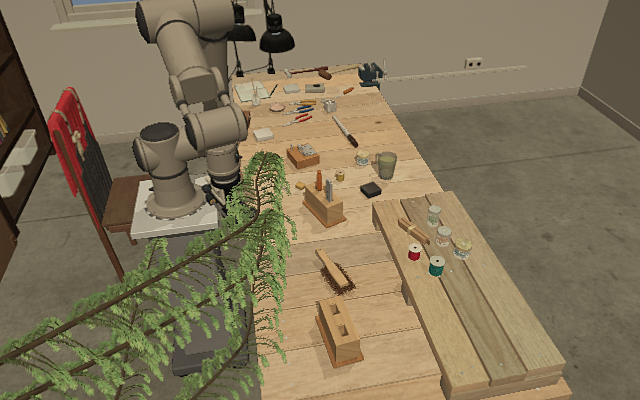

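View pics/top0.png

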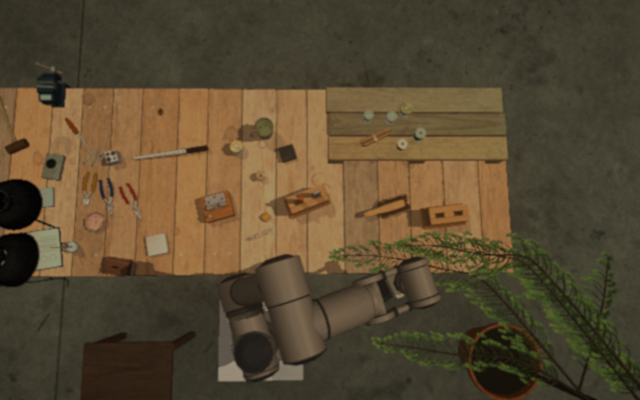

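```bash
ls pics
```

```text
a.png
b.png
side0.png
top0.png
wrist0.png
```

View pics/a.png

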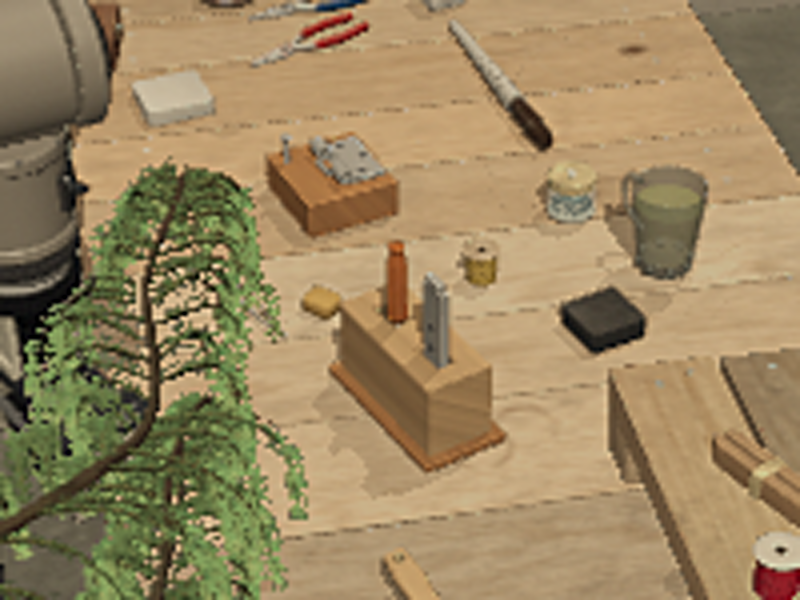

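View pics/b.png

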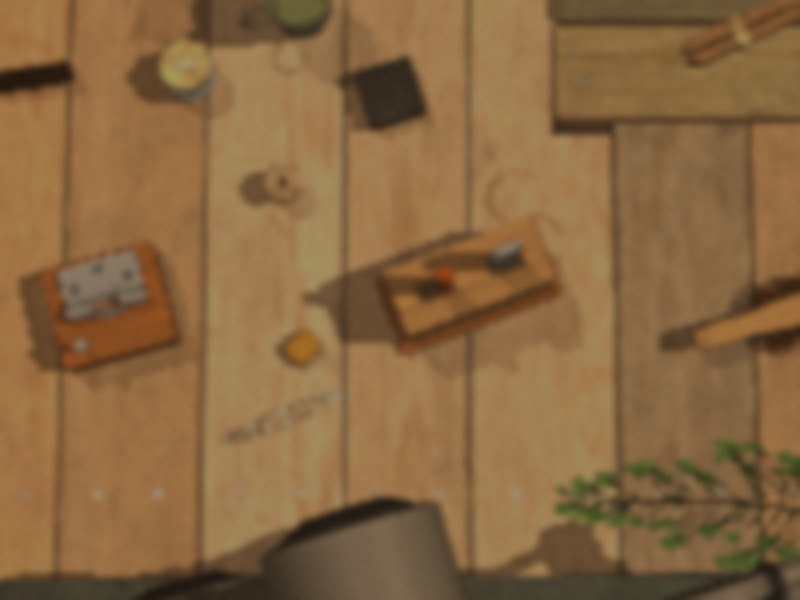

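```bash
python3 - <<'E'
from h import *
np.set_printoptions(precision=1,suppress=True)
s=capture('side');t=capture('top')
for name,uv in [('tip',(335,255)),('b2',(400,250)),('b3',(480,240)),('l',(375,342))]:
    for z in (0,100,200,300,400,500,600,800):
        p=onz(t,[uv],z)[0]; print(name,p,proj(s,p)[0])
print(proj(s,[222,-475,218]),proj(t,[222,-475,218]))
E
```

```text
tip [ 313.4 -290.4    0. ] [268.1 240.7]
tip [ 310.7 -283.   100. ] [264.4 216.5]
tip [ 308.1 -275.5  200. ] [260.4 190.5]
tip [ 305.4 -268.1  300. ] [256.2 162.5]
tip [ 302.8 -260.6  400. ] [251.6 132.3]
tip [ 300.1 -253.2  500. ] [246.7  99.6]
tip [ 297.5 -245.8  600. ] [241.3  64.2]
tip [ 292.2 -230.9  800. ] [229.2 -16.5]
b2 [ 330.6 -546.9    0. ] [282.3 298.1]
b2 [ 327.  -525.9  100. ] [277.8 269.4]
b2 [ 323.5 -504.8  200. ] [273.  238.8]
b2 [ 319.9 -483.7  300. ] [267.8 205.9]
b2 [ 316.3 -462.6  400. ] [262.3 170.7]
b2 [ 312.7 -441.5  500. ] [256.4 132.8]
b2 [ 309.2 -420.4  600. ] [250.1  91.9]
b2 [ 302.  -378.3  800. ] [235.8   0.2]
b3 [ 367.4 -867.8    0. ] [312.8 395.4]
b3 [ 361.8 -829.7  100. ] [306.6 358.6]
b3 [ 356.3 -791.5  200. ] [300.1 319.5]
b3 [ 350.8 -753.4  300. ] [293.1 278. ]
b3 [ 345.3 -715.2  400. ] [285.7 233.8]
b3 [ 339.7 -677.1  500. ] [277.8 186.9]
b3 [ 334.2 -638.9  600. ] [269.5 136.8]
b3 [ 323.2 -562.6  800. ] [251.1  26.5]
l [ -16.9 -437.9    0. ] [163.7 288.2]
l [  -2.  -422.6  100. ] [161.9 260.5]
l [  12.9 -407.3  200. ] [159.9 230.8]
l [  27.8 -392.   300. ] [157.8 198.9]
l [  42.7 -376.7  400. ] [155.5 164.7]
l [  57.7 -361.4  500. ] [153.2 127.9]
l [  72.6 -346.2  600. ] [150.7  88.2]
l [ 102.4 -315.6  800. ] [145.2  -1.3]
[[234.6 231.8]] [[393.6 279.5]]
```

View pics/wrist0.png

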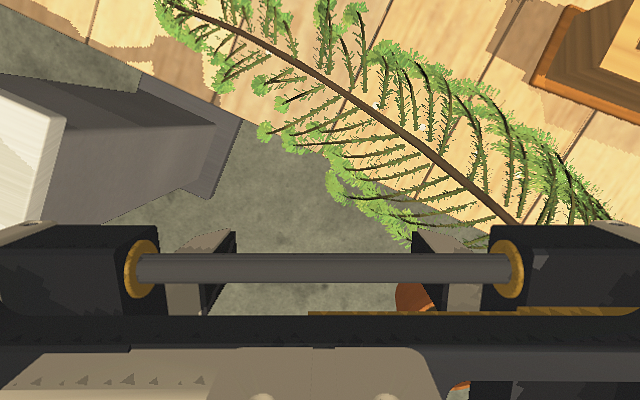

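```bash
python3 - <<'E'
from h import *
np.set_printoptions(precision=1,suppress=True)
w=snap('wrist');t=snap('top','t1.png');s=snap('side')
i=cv2.imread('pics/t1.png'); cv2.imwrite('pics/t1c.png',cv2.resize(i[220:340,320:480],(800,600),interpolation=cv2.INTER_CUBIC))
for uv in [(165,5),(250,45),(345,95),(430,150),(510,215)]:
    print(uv)
    for z in (0,100,150,200,250,300):
        p=onz(w,[uv],z)[0]; print('  ',p,'top',proj(t,p)[0],'side',proj(s,p)[0])
i=cv2.cvtColor(s['img'],cv2.COLOR_RGB2BGR)
cv2.imwrite('pics/s1c.png',cv2.resize(i[130:330,160:400],(800,667),interpolation=cv2.INTER_CUBIC)[:600])
E
```

```text
(165, 5)
   [ 316.3 -244.7    0. ] top [323.3 254.4] side [267.7 231.7]
   [ 307.2 -297.4  100. ] top [338.9 255.9] side [263.7 219.5]
   [ 302.6 -323.7  150. ] top [347.4 256.8] side [261.5 212.7]
   [ 298. -350.  200.] top [356.3 257.7] side [259.1 205.5]
   [ 293.4 -376.3  250. ] top [365.8 258.7] side [256.6 197.8]
   [ 288.9 -402.6  300. ] top [375.9 259.7] side [253.9 189.5]
(250, 45)
   [ 318.7 -341.4    0. ] top [348.  253.5] side [271.2 250.9]
   [ 308.9 -369.   100. ] top [358.2 255.3] side [266.3 234.1]
   [ 304.1 -382.8  150. ] top [363.7 256.2] side [263.7 224.9]
   [ 299.2 -396.6  200. ] top [369.6 257.3] side [260.8 215.3]
   [ 294.3 -410.4  250. ] top [375.8 258.3] side [257.8 205. ]
   [ 289.4 -424.2  300. ] top [382.4 259.5] side [254.7 194.1]
(345, 95)
   [ 316.2 -459.3    0. ] top [378.  253.9] side [274.3 277.2]
   [ 307.1 -456.4  100. ] top [381.6 255.6] side [268.4 253.6]
   [ 302.5 -454.9  150. ] top [383.6 256.5] side [265.3 241. ]
   [ 298.  -453.4  200. ] top [385.7 257.4] side [262.1 227.9]
   [ 293.4 -452.   250. ] top [388.  258.5] side [258.7 214.2]
   [ 288.8 -450.5  300. ] top [390.3 259.6] side [255.2 199.9]
(430, 150)
   [ 303.2 -578.6    0. ] top [408.3 257. ] side [274.1 307.9]
   [ 297.4 -544.7  100. ] top [405.3 258. ] side [268.  275.8]
   [ 294.5 -527.8  150. ] top [403.8 258.5] side [264.9 259. ]
   [ 291.7 -510.9  200. ] top [402.1 259.1] side [261.6 241.8]
   [ 288.8 -494.   250. ] top [400.3 259.7] side [258.3 224.2]
   [ 285.9 -477.1  300. ] top [398.4 260.4] side [254.8 206. ]
(510, 215)
   [ 275.3 -709.4    0. ] top [441.6 263.8] side [268.9 347.5]
   [ 276.7 -641.7  100. ] top [431.5 263.4] side [263.8 303.4]
   [ 277.5 -607.9  150. ] top [425.9 263.1] side [261.2 281.1]
   [ 278.2 -574.   200. ] top [420.1 262.8] side [258.5 258.6]
   [ 278.9 -540.2  250. ] top [413.9 262.5] side [255.9 236. ]
   [ 279.7 -506.3  300. ] top [407.3 262.2] side [253.3 213.2]
```

View pics/t1c.png

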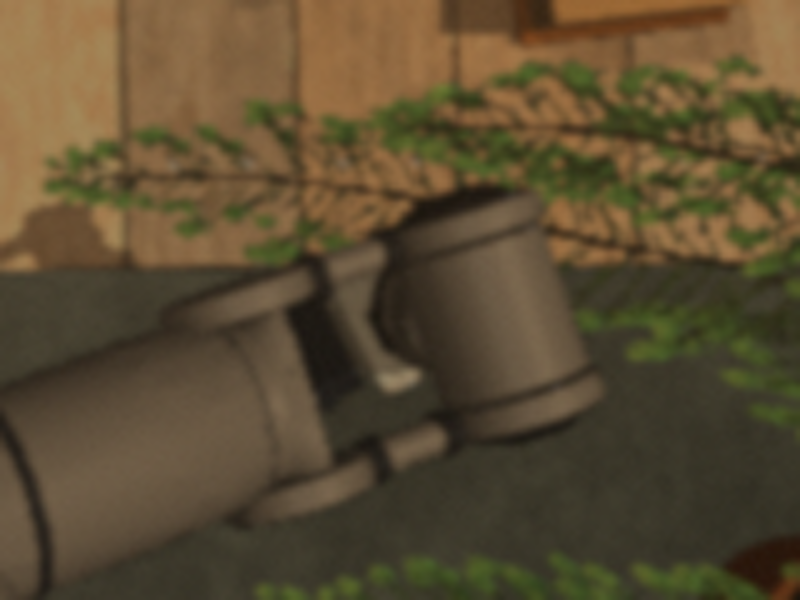

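View pics/s1c.png

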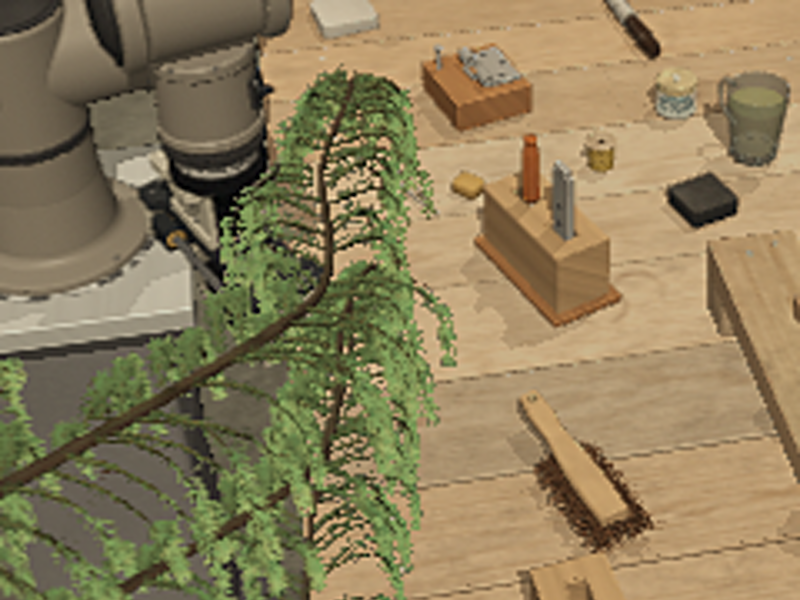

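```bash
python3 -m handwheel '{"translation":[[0,0,0.4],[0,0,0.4],[0,0,0.4],[0,0,0.4],[0.3,0.2,0],[0.3,0.2,0],[0.3,0.2,0],[0.3,0.2,0]],"twist":[0,0,0,0,0.11,0.11,0.11,0.11]}'
```

```text
time: 3.35
tool_pos: [403.5, -352.0, 465.7]
tcp_rot: [3.14, -0.0, -0.43]
contact_force: [0.4, -1.2, 0.0]
grip_width: 91.7
```

```bash
python3 -m handwheel '{"translation":[[0.25,0.16,-0.15],[0.25,0.16,-0.15],[0.25,0.16,-0.15],[0.25,0.16,-0.15],[0,0,-0.25],[0,0,-0.25],[0,0,0],[0,0,0]],"twist":[0.1,0.1,0.1,0.1,0.1,0,0,0]}'
python3 - <<'E'
from h import *
np.set_printoptions(precision=1,suppress=True)
c=snap('wrist','w1.png')
for l in ['leaf','stand']:
    for r in search_frame('wrist',l): print(' S',l,round(r['score'],2),tw(c,r['position']),proj(c,tw(c,r['position']))[0])
for l in ['leaf_center','leaf_hole','stand']:
    for r in spot_point('wrist',l): print(' P',l,round(r['score'],2),tw(c,r['position']),proj(c,tw(c,r['position']))[0])
np.save('w1.npy',{k:v for k,v in c.items() if k!='img'},allow_pickle=True)
print(get_obs()['time'],get_obs()['tcp_rot'])
E
```

```text
time: 4.35
tool_pos: [561.5, -248.5, 296.7]
tcp_rot: [3.139, -0.004, 0.391]
contact_force: [-0.3, 0.2, 0.2]
grip_width: 92.0
 S leaf 0.93 [ 538.4 -209.6  158.1] [317.  141.5]
 S stand 0.92 [ 524.2 -171.9   85.7] [319.  100.8]
 P leaf_center 0.76 [ 535.4 -208.5   84.9] [316.  135.3]
 P leaf_hole 0.77 [ 537.9 -210.    21.5] [318.2 134.7]
 P stand 0.66 [ 526.8 -176.5    1.3] [320.1 108.1]
4.65 [ 3.1 -0.   0.4]
```

View pics/w1.png

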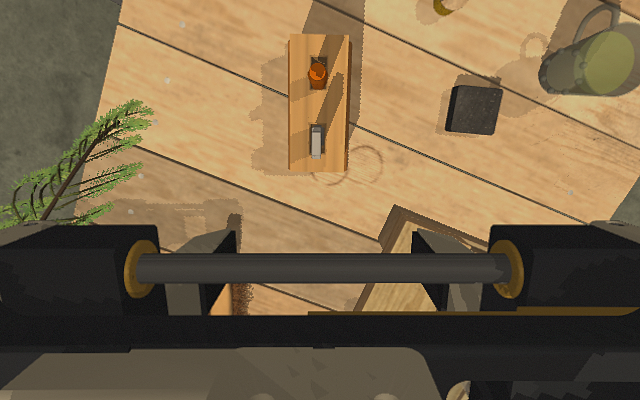

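```bash
python3 - <<'E'
import cv2
i=cv2.imread('pics/w1.png'); cv2.imwrite('pics/w1c.png',cv2.resize(i[25:185,260:380],(600,800),interpolation=cv2.INTER_CUBIC)[200:])
cv2.imwrite('pics/w1d.png',cv2.resize(i[25:105,265:372],(800,598),interpolation=cv2.INTER_CUBIC))
E
```

```text
(no output)
```

View pics/w1c.png

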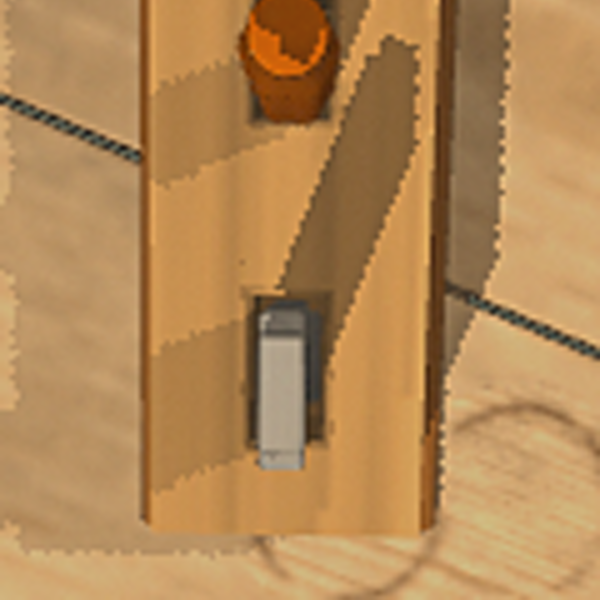

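View pics/w1d.png

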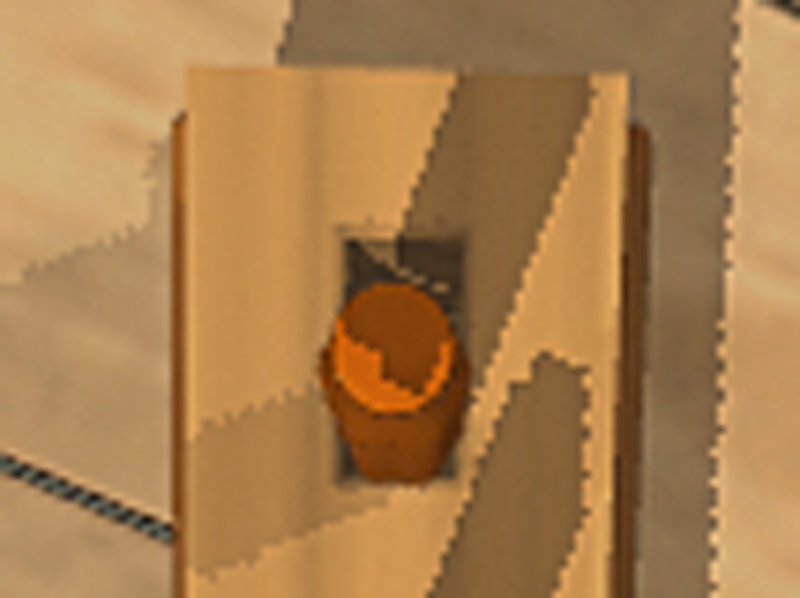

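```bash
cat >> h.py <<'E'
def fitrect(c,uv,z,lx,ly,x0):
    from scipy.optimize import least_squares
    L=np.array([[-1,1],[1,1],[-1,-1],[1,-1]])*[lx/2,ly/2]
    P=onz(c,uv,z)[:,:2]
    def f(v):
        ca,sa=np.cos(v[2]),np.sin(v[2]); return ((L@np.array([[ca,sa],[-sa,ca]])+v[:2])-P).ravel()
    r=least_squares(f,x0); return r.x,f(r.x)
E
python3 - <<'E'
from h import *
np.set_printoptions(precision=2,suppress=True)
c=np.load('w1.npy',allow_pickle=True).item()
# stand corners: image up = +y stand, image right=+x stand
x,r=fitrect(c,[(290,33.8),(349,35),(289.4,170),(344,171.6)],82,64,150,[524,-176,.36]); print(x,np.degrees(x[2]),r)
R=np.array([[np.cos(x[2]),-np.sin(x[2])],[np.sin(x[2]),np.cos(x[2])]])
print('slot centre from stand',x[:2]+R@[0,-36])
top=onz(c,[(316.4,143.6)],162)[0]; sl=onz(c,[(317.5,138.6)],82)[0]
print('leaf top',top,'slot',sl, 'diff in stand frame',R.T@(top-sl)[:2], R.T@(top[:2]-x[:2]))
E
```

```text
[ 525.28 -177.48    0.37] 21.018750318347085 [-0.33  0.69 -0.08  0.28  0.98 -0.35 -0.57 -0.62]
slot centre from stand [ 538.19 -211.09]
leaf top [ 538.6  -211.23  162.  ] slot [ 538.47 -211.47   82.  ] diff in stand frame [0.21 0.17] [  0.33 -36.28]
```

```bash
python3 -m handwheel '{"translation":[[-0.08,0.125,0],[-0.075,0.125,0],[0,0,0],[0,0,-0.15],[0,0,-0.15],[0,0,-0.1],[0,0,0],[0,0,0]],"twist":[-0.015,0,0,0,0,0,0,0]}'
python3 - <<'E'
from h import *
c=snap('wrist','w2.png')
np.save('w2.npy',{k:v for k,v in c.items() if k!='img'},allow_pickle=True)
i=cv2.imread('pics/w2.png'); cv2.imwrite('pics/w2.png',i)
o=get_obs();print(o['tool_pos'],o['tcp_rot'],o['time'])
s=snap('side')
i=cv2.cvtColor(s['img'],cv2.COLOR_RGB2BGR)
cv2.imwrite('pics/s2.png',cv2.resize(i[130:250,250:410],(800,600),interpolation=cv2.INTER_CUBIC))
E
```

```text
time: 5.65
tool_pos: [540.2, -214.7, 238.3]
tcp_rot: [3.132, -0.008, 0.365]
contact_force: [-0.2, 0.2, 0.2]
grip_width: 91.9
[ 540.14146912 -214.60519012  238.24583777] [ 3.13175143 -0.00853419  0.36459484] 5.7
```

View pics/w2.png

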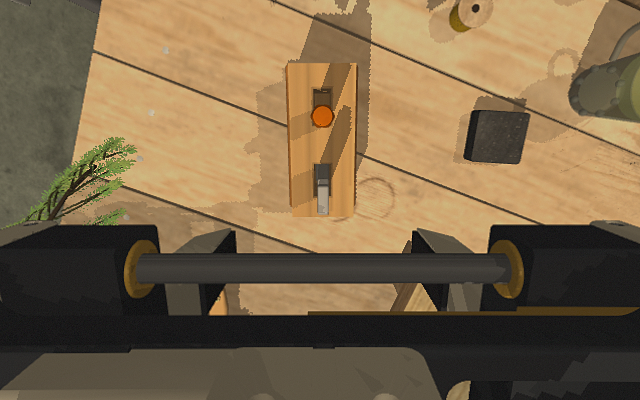

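View pics/s2.png

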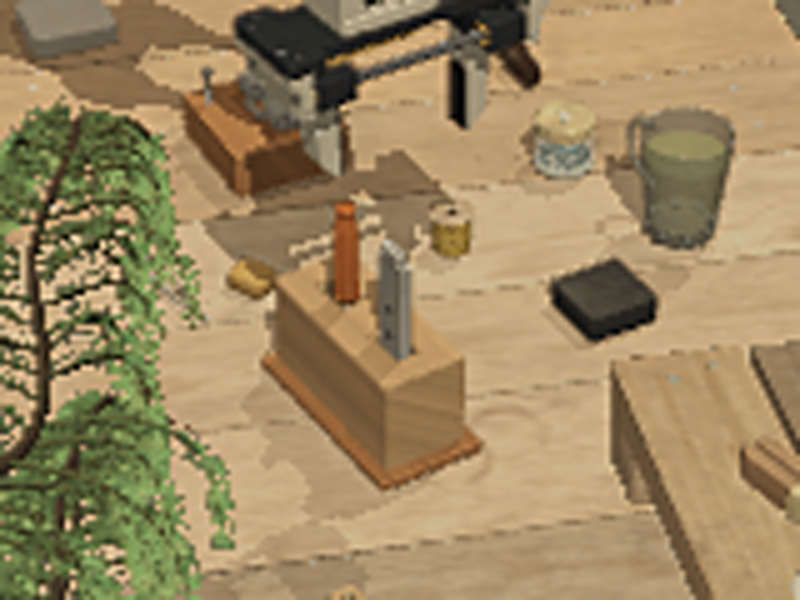

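```bash
python3 - <<'E'
from h import *
np.set_printoptions(precision=1,suppress=True)
c=np.load('w2.npy',allow_pickle=True).item()
i=cv2.imread('pics/w2.png')
x,y,a=538.5,-211.2,.367
R=np.array([[np.cos(a),-np.sin(a)],[np.sin(a),np.cos(a)]])
k=5;x0,y0=270,60
j=cv2.resize(i[60:225,270:375],None,fx=k,fy=k,interpolation=cv2.INTER_CUBIC)
def poly(L,z,col):
    P=np.c_[(R@np.array(L).T).T+[x,y],np.full(len(L),z)]
    q=(proj(c,P)-[x0,y0]+.5)*k
    cv2.polylines(j,[q.astype(int).reshape(-1,1,2)],True,col,1)
b=lambda w,h,ox=0,oy=0:[(-w/2+ox,-h/2+oy),(w/2+ox,-h/2+oy),(w/2+ox,h/2+oy),(-w/2+ox,h/2+oy)]
poly(b(9,22),162,(0,0,255)); poly(b(17.5,33.5),82,(255,0,0)); poly(b(64,150,0,36),82,(0,255,0)); poly(b(9,30),150,(0,255,255))
print(j.shape);cv2.imwrite('pics/w2c.png',j[225:])
E
```

```text
(825, 525, 3)
```

View pics/w2c.png

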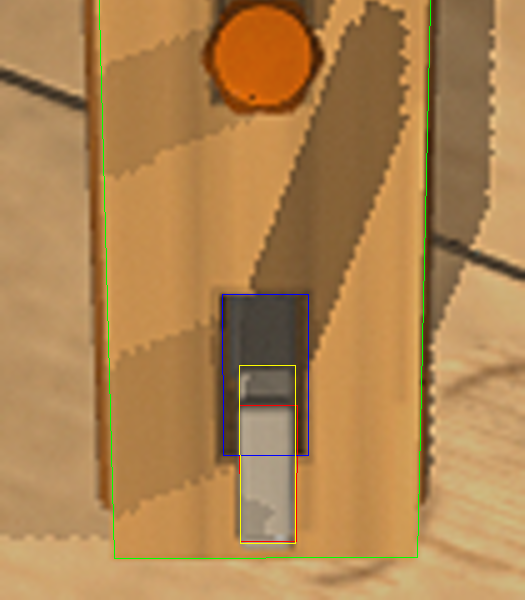

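```bash
python3 -m handwheel '{"translation":[[-0.01,0.022,-0.1],[0,0,-0.15],[0,0,-0.15],[0,0,-0.15],[0,0,-0.1],[0,0,-0.06],[0,0,0],[0,0,0]],"twist":[0,0,0,0,0,0,0,0]}'
python3 - <<'E'
from h import *
o=get_obs();print(o['tool_pos'],o['tcp_rot'],o['joint_positions'])
c=snap('wrist','w3.png')
np.save('w3.npy',{k:v for k,v in c.items() if k!='img'},allow_pickle=True)
E
```

```text
time: 6.75
tool_pos: [541.8, -213.1, 134.7]
tcp_rot: [3.122, -0.016, 0.365]
contact_force: [-0.5, 1.0, -1.2]
grip_width: 91.9
[ 541.84972691 -213.13813814  134.68252823] [ 3.12247606 -0.01626013  0.36480138] [-5.06428354e-01  5.07084438e-01  1.50582536e+00  1.45595409e-04
  1.10358731e+00 -8.71138256e-01]
```

View pics/w3.png

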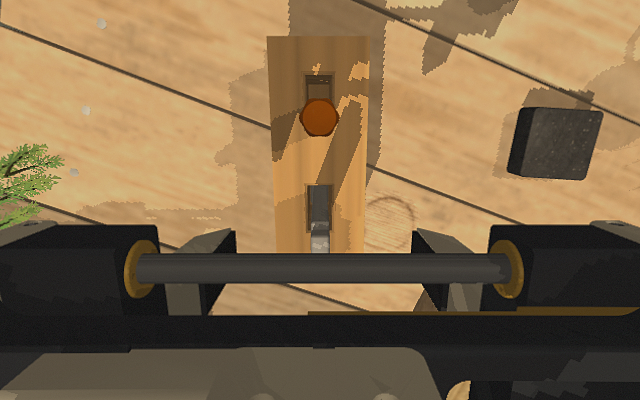

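```bash
python3 -m handwheel '{"translation":[[-0.012,0.007,0],[-0.012,0.007,0],[0,0,0],[0,0,0],[0,0,0],[0,0,0],[0,0,0],[0,0,0]],"twist":[0,0,0,0,0,0,0,0]}'
python3 - <<'E'
from h import *
o=get_obs();print(o['tool_pos'],o['tcp_rot'],o['joint_positions'])
E
```

```text
time: 7.8
tool_pos: [538.5, -211.1, 135.9]
tcp_rot: [3.121, -0.018, 0.365]
contact_force: [-0.4, -0.5, -0.4]
grip_width: 91.6
[ 538.48816747 -211.14741511  135.93573034] [ 3.12082567 -0.01768211  0.36483231] [-5.06247717e-01  4.98083597e-01  1.51779955e+00  1.69171114e-04
  1.09843577e+00 -8.70971331e-01]
```

```bash
python3 -m handwheel '{"translation":[[0,0,0.1],[0,0,0.1],[0,0,0.1],[0,0,0.1],[0,0,0],[0,0,0],[0,0,0],[0,0,0]],"twist":[0,0,0,0,0,0,0,0]}'
python3 - <<'E'
from h import *
o=get_obs();print(o['tool_pos'],o['tcp_rot'],o['joint_positions'])
E
```

```text
time: 8.8
tool_pos: [538.8, -211.3, 202.0]
tcp_rot: [3.118, -0.02, 0.365]
contact_force: [-0.2, 0.2, -0.4]
grip_width: 91.5
[ 538.84425696 -211.300093    201.99749721] [ 3.11838987 -0.0197405   0.36494254] [-5.06183140e-01  4.35512916e-01  1.42675417e+00  1.65558048e-04
  1.24886310e+00 -8.70946638e-01]
```

```bash
python3 -m handwheel '{"translation":[[0,0,-0.2],[0,0,-0.2],[0,0,0],[0,0,0],[0,0,0],[0,0,0],[0,0,0],[0,0,0]],"twist":[0,0,0,0,0,0,0,0]}'
python3 - <<'E'
from h import *
o=get_obs();print(o['tool_pos'],o['tcp_rot'],o['joint_positions'])
E
```

```text
time: 9.8
tool_pos: [540.4, -212.1, 144.0]
tcp_rot: [3.114, -0.023, 0.365]
contact_force: [0.7, -0.7, 0.1]
grip_width: 91.5
[ 540.37570117 -212.12646609  144.04377676] [ 3.11429812 -0.0231756   0.36509668] [-5.06145950e-01  4.88584311e-01  1.50959496e+00  1.69934367e-04
  1.10760914e+00 -8.70999518e-01]
```

```bash
python3 -m handwheel '{"translation":[[0,0,0.3],[0,0,0.3],[0,0,0.3],[0,0,-0.05],[0,0,-0.05],[0,0,-0.05],[0,0,-0.05],[0,0,-0.05]],"twist":[0,0,0.118,0.118,0.118,0.118,0.118,0.118]}'
python3 - <<'E'
from h import *
o=get_obs();print(o['tool_pos'],o['tcp_rot'],o['joint_positions'])
E
```

```text
time: 10.8
tool_pos: [539.9, -211.7, 246.8]
tcp_rot: [3.11, -0.02, 1.494]
contact_force: [1.3, 0.3, -0.4]
grip_width: 92.0
[ 539.92121292 -211.746895    246.79755874] [ 3.10973482 -0.02027999  1.49384205] [-0.52408264  0.41026294  1.34173661  0.03271283  1.36972874 -2.02381703]
```

```bash
python3 -m handwheel '{"translation":[[0,0,0.35],[0,0,-0.06],[0,0,-0.06],[0,0,-0.06],[0,0,-0.06],[0,0,-0.06],[0,0,-0.06],[0,0,-0.06]],"twist":[0.118,0.118,0.118,0.05,0,0,0,0]}'
python3 - <<'E'
from h import *
o=get_obs();print(o['tool_pos'],o['tcp_rot'],o['joint_positions'])
E
python3 -m handwheel '{"translation":[[0,0,0.35],[0,0,-0.06],[0,0,-0.06],[0,0,-0.06],[0,0,-0.06],[0,0,-0.06],[0,0,-0.06],[0,0,-0.06]],"twist":[0,0,0,0,0,0,0,0]}'
python3 - <<'E'
from h import *
o=get_obs();print(o['tool_pos'],o['tcp_rot'],o['joint_positions'])
E
```

```text
time: 11.8
tool_pos: [539.4, -211.6, 234.9]
tcp_rot: [3.112, -0.019, 2.134]
contact_force: [-0.6, 0.7, -1.4]
grip_width: 91.7
[ 539.4381501  -211.64736815  234.91144163] [ 3.11180828 -0.01918413  2.13413286] [-0.52619166  0.43059034  1.34246205  0.03599045  1.37187893 -2.66721044]
time: 12.8
tool_pos: [538.2, -211.0, 217.4]
tcp_rot: [3.115, -0.025, 2.133]
contact_force: [-0.3, 0.3, 0.0]
grip_width: 91.9
[ 538.2194835  -210.95976161  217.36526404] [ 3.11488094 -0.02493235  2.13270212] [-0.52619446  0.44368759  1.37035268  0.03621424  1.33738249 -2.66711396]
```

```bash
python3 -m handwheel '{"translation":[[0,0,0.4],[0,0,-0.06],[0,0,-0.06],[0,0,-0.06],[0,0,-0.06],[0,0,-0.06],[0,0,-0.06],[0,0,-0.04]],"twist":[-0.118,-0.118,-0.118,-0.118,-0.118,-0.118,-0.118,-0.118]}'
python3 - <<'E'
from h import *
o=get_obs();print(o['tool_pos'],o['tcp_rot'],o['joint_positions'])
E
```

```text
time: 13.8
tool_pos: [538.1, -211.1, 213.8]
tcp_rot: [3.114, -0.028, 0.629]
contact_force: [-0.3, 0.8, -0.0]
grip_width: 91.8
[ 538.11330651 -211.13511468  213.77143237] [ 3.11381232 -0.02800117  0.62945052] [-0.51442409  0.42020676  1.41803811  0.01464663  1.26649435 -1.1476167 ]
```

```bash
python3 -m handwheel '{"translation":[[0,0,0.4],[0,0,-0.1],[0,0,-0.1],[0,0,-0.1],[0,0,0.4],[0,0,-0.1],[0,0,-0.1],[0,0,-0.1]],"twist":[-0.084,-0.084,0,0,0,0,0,0]}'
python3 - <<'E'
from h import *
o=get_obs();print(o['tool_pos'],o['tcp_rot'],o['joint_positions'])
E
```

```text
time: 14.8
tool_pos: [536.2, -210.1, 235.9]
tcp_rot: [3.122, -0.023, 0.371]
contact_force: [-0.3, 0.5, 0.4]
grip_width: 91.4
[ 536.24407505 -210.14557383  235.86306868] [ 3.12227209 -0.02304959  0.37083577] [-0.50965844  0.40584025  1.37848617  0.00563119  1.32769566 -0.88154622]
```

```bash
python3 -m handwheel '{"translation":[[0,0,0.4],[0,0,-0.13],[0,0,-0.13],[0,0,-0.13],[0,0,0.4],[0,0,-0.13],[0,0,-0.13],[0,0,-0.13]],"twist":[-0.003,0,0,0,0,0,0,0]}'
python3 - <<'E'
from h import *
o=get_obs();print(o['tool_pos'],o['tcp_rot'])
E
python3 -m handwheel '{"translation":[[0,0,0.4],[0,0,-0.13],[0,0,-0.13],[0,0,-0.13],[0,0,0.4],[0,0,-0.13],[0,0,-0.13],[0,0,-0.13]],"twist":[0,0,0,0,0,0,0,0]}'
python3 - <<'E'
from h import *
o=get_obs();print(o['tool_pos'],o['tcp_rot'],o['joint_positions'])
E
```

```text
time: 15.8
tool_pos: [532.1, -208.1, 223.5]
tcp_rot: [3.139, -0.01, 0.381]
contact_force: [0.2, -0.0, 0.4]
grip_width: 91.6
[ 532.0802878  -208.05346104  223.48596572] [ 3.13858292 -0.00972315  0.38054415]
time: 16.8
tool_pos: [527.5, -205.8, 210.8]
tcp_rot: [-3.127, 0.004, 0.395]
contact_force: [-0.8, 0.2, -0.9]
grip_width: 91.5
[ 527.47590687 -205.75402357  210.82305739] [-3.12725378  0.00354116  0.3952137 ] [-0.51079592  0.4310532   1.4085011   0.00626141  1.31551308 -0.90760618]
```

```bash
python3 -m handwheel '{"translation":[[0.035,-0.018,0],[0.03,-0.015,0],[0,0,-0.1],[0,0,-0.15],[0,0,-0.15],[0,0,-0.09],[0,0,0],[0,0,0]],"twist":[-0.0185,0,0,0,0,0,0,0]}'
python3 - <<'E'
from h import *
o=get_obs();print(o['tool_pos'],o['tcp_rot'],o['joint_positions'])
E
```

```text
time: 17.8
tool_pos: [538.0, -211.2, 132.4]
tcp_rot: [-3.127, 0.004, 0.368]
contact_force: [-0.8, -0.5, 0.2]
grip_width: 91.8
[ 538.04154988 -211.20526545  132.37248074] [-3.1265911   0.00397588  0.36754116] [-0.51034539  0.52320245  1.48423128  0.00715282  1.1482503  -0.88083595]
```

```bash
python3 -m handwheel '{"translation":[[0,0,0],[0,0,0],[0,0,0],[0,0,0],[0,0,0],[0,0,0],[0,0,0],[0,0,0]],"twist":[0,0,0,0,0,0,0,0]}' 255
python3 - <<'E'
from h import *
o=get_obs();print(o['tool_pos'],o['tcp_rot'],o['grip_width'],o['moment'])
E
```

```text
time: 18.8
tool_pos: [539.0, -211.7, 134.4]
tcp_rot: [-3.13, 0.001, 0.368]
contact_force: [-0.4, -0.5, 0.1]
grip_width: 16.4
[ 538.99871778 -211.71811391  134.43624718] [-3.12953841e+00  1.49931129e-03  3.67582762e-01] 16.417243175313516 [ 0.03411899 -0.09777516 -0.05146933]
```

```bash
python3 -m handwheel '{"translation":[[0,0,0],[0,0,0],[0,0,0],[0,0,0.04],[0,0,0.06],[0,0,0.06],[0,0,0.06],[0,0,0.06]],"twist":[0,0,0,0,0,0,0,0]}' 255
python3 - <<'E'
from h import *
o=get_obs();print(o['tool_pos'],o['tcp_rot'],o['grip_width'],o['moment'])
c=snap('wrist','w4.png')
np.save('w4.npy',{k:v for k,v in c.items() if k!='img'},allow_pickle=True)
E
```

```text
time: 19.8
tool_pos: [538.6, -211.5, 178.7]
tcp_rot: [-3.128, 0.002, 0.368]
contact_force: [-0.6, -0.0, -2.4]
grip_width: 9.1
[ 538.56862631 -211.4711403   178.71925909] [-3.12841878e+00  2.42630351e-03  3.67583013e-01] 9.125560890019832 [-0.04313769 -0.14116206 -0.00168616]
```

View pics/w4.png

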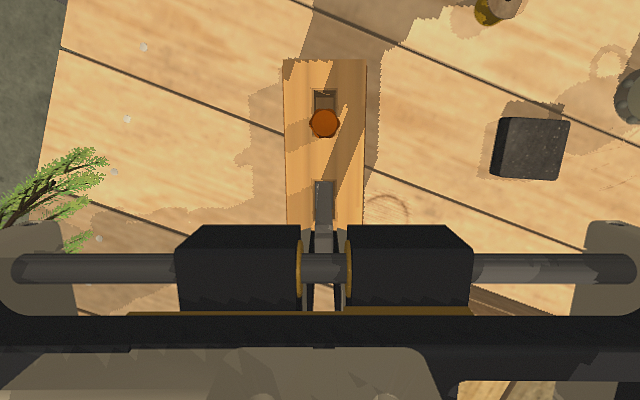

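```bash
python3 -m handwheel '{"translation":[[0,0,0.25],[0,0,0.3],[0,0,0.3],[-0.01,0.2,0.05],[-0.01,0.35,0],[-0.01,0.38,0],[-0.01,0.38,0],[-0.01,0.38,0]],"twist":[0,0,0,0,0,0,0,0]}'
python3 - <<'E'
from h import *
o=get_obs();print(o['tool_pos'],o['tcp_rot'],o['grip_width'],o['moment'])
E
```

```text
time: 20.85
tool_pos: [530.1, 45.0, 320.5]
tcp_rot: [-3.131, -0.001, 0.359]
contact_force: [1.2, 0.3, -1.6]
grip_width: 8.7
[530.05343864  45.04056994 320.5439578 ] [-3.13130571e+00 -1.19377498e-03  3.59329208e-01] 8.66030289702309 [ 0.00201007 -0.19326761 -0.02769138]
```

```bash
python3 -m handwheel '{"translation":[[0,0.2,0],[0,0.08,0],[0,0,0],[0,0,0],[0,0,0],[0,0,0],[0,0,0],[0,0,0]],"twist":[0,0,0,0,0,0,0,0]}'
python3 - <<'E'
from h import *
np.set_printoptions(precision=1,suppress=True)
o=get_obs();print(o['tool_pos'],o['tcp_rot']*1000,o['grip_width'])
c=snap('wrist','w5.png')
np.save('w5.npy',{k:v for k,v in c.items() if k!='img'},allow_pickle=True)
for l in ['jamb_hole','jamb','leaf_hole']:
    for r in spot_point('wrist',l): print(' P',l,round(r['score'],2),tw(c,r['position']),proj(c,tw(c,r['position']))[0])
i=cv2.imread('pics/w5.png'); cv2.imwrite('pics/w5c.png',cv2.resize(i[60:220,225:425],(800,640),interpolation=cv2.INTER_CUBIC)[:600])
E
```

```text
time: 21.85
tool_pos: [529.7, 87.3, 321.0]
tcp_rot: [-3.132, -0.001, 0.36]
contact_force: [-0.1, -0.7, -1.5]
grip_width: 8.6
[529.7  87.3 321. ] [-3132.3    -0.8   359.6] 8.643918908195955
 P jamb_hole 0.83 [507.  165.9  50.2] [328.9 108.7]
 P jamb 0.59 [503.  171.2   1.9] [327.2 105.5]
 P leaf_hole 0.9 [529.   87.4 209.3] [323.6 195.7]
```

View pics/w5.png

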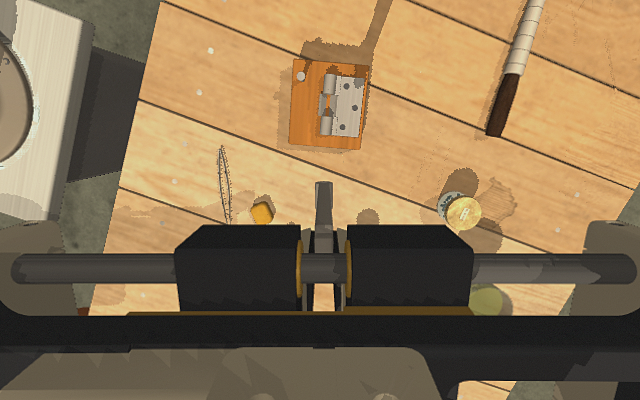

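View pics/w5c.png

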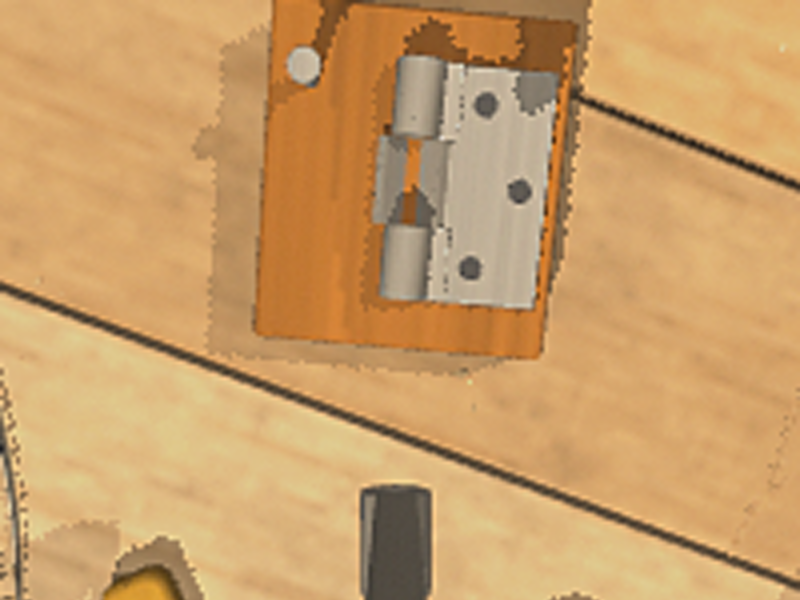

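```bash
python3 - <<'E'
import cv2
i=cv2.imread('pics/w5.png'); cv2.imwrite('pics/w5d.png',cv2.resize(i[50:160,280:380],(800,880),interpolation=cv2.INTER_CUBIC)[:600]); cv2.imwrite('pics/w5e.png',cv2.resize(i[50:160,280:380],(800,880),interpolation=cv2.INTER_CUBIC)[280:])
E
```

```text
(no output)
```

View pics/w5d.png

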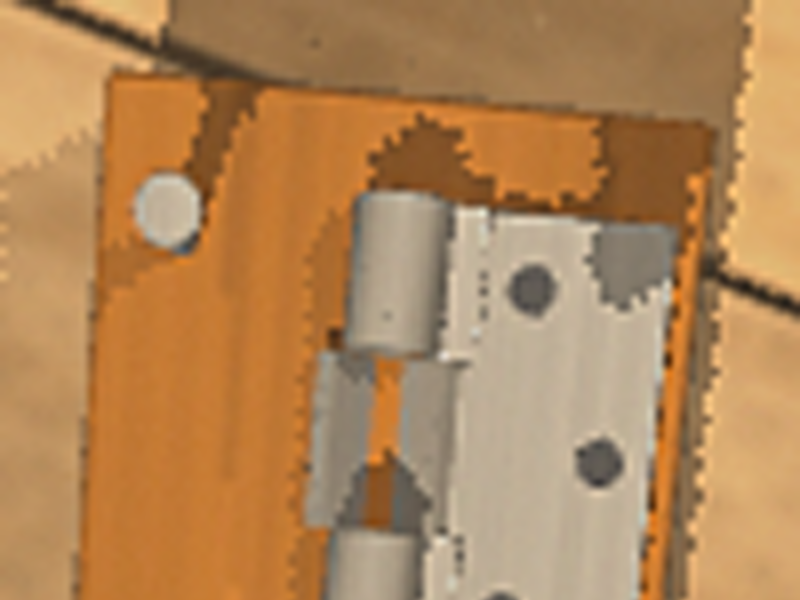

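View pics/w5e.png

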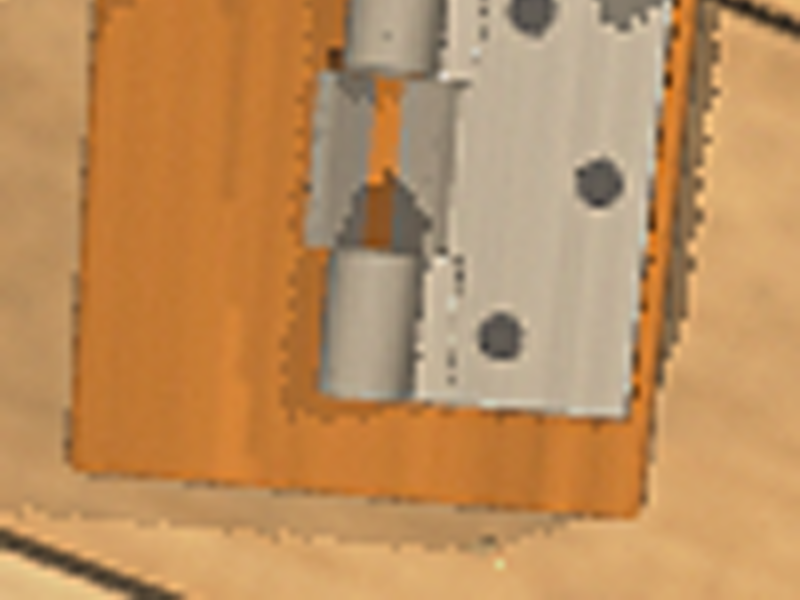

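```bash
cat > ov.py <<'E'
from h import *
def overlay(c,i,x,y,a,crop,k,fn,leaf=None):
    x0,y0,x1,y1=crop
    j=cv2.resize(i[y0:y1,x0:x1],None,fx=k,fy=k,interpolation=cv2.INTER_CUBIC)
    R=np.array([[np.cos(a),-np.sin(a)],[np.sin(a),np.cos(a)]])
    def poly(P,col,closed=True):
        P=np.array(P,float); P=np.c_[P[:,:2]@R.T+[x,y],P[:,2]]
        q=(proj(c,P)-[x0,y0]+.5)*k
        cv2.polylines(j,[np.round(q).astype(int).reshape(-1,1,2)],closed,col,1)
    for s in (1,-1):
        for yy in (14,38):
            th=np.linspace(0,2*np.pi,40); poly(np.c_[8*np.cos(th),np.full(40,s*yy),49+8*np.sin(th)],(255,0,0))
        for e in (-8,8): poly([(e,s*14,49),(e,s*38,49)],(255,0,0),False)
    poly([(0,-50,49),(0,50,49)],(0,255,0),False); poly([(-15,0,49),(15,0,49)],(0,255,0),False)
    cv2.imwrite('pics/'+fn,j[:600])
E
python3 - <<'E'
from ov import *
np.set_printoptions(precision=2,suppress=True)
c=np.load('w5.npy',allow_pickle=True).item()
F=lambda p:[((u+.5)/8-.5+280,(v+.5)/8-.5+50) for u,v in p]
x,r=fitrect(c,F([(108,75),(713,125),(70,750),(640,795)]),40,100,110,[503,170,.3]); print(x,np.degrees(x[2]),r)
e=onz(c,F([(403,193),(366,678)]),55); g=onz(c,F([(392,352),(373,530)]),55)
for q in (e,g):
    d=q[0]-q[1]; print(q.mean(0),np.linalg.norm(d),np.degrees(np.arctan2(-d[0],d[1])))
R=np.array([[np.cos(x[2]),-np.sin(x[2])],[np.sin(x[2]),np.cos(x[2])]])
print('hole in jamb frame',R.T@((e.mean(0)+g.mean(0))[:2]/2-x[:2]))
i=cv2.imread('pics/w5.png')
m=(e.mean(0)+g.mean(0))/2
overlay(c,i,m[0],m[1],x[2],(290,55,380,155),6,'w5f.png')
E
```

```text
[503.5  169.56   0.28] 16.050764753937628 [-0.99  0.72  0.29  0.71 -0.25 -0.75  0.95 -0.68]
[503.52 169.73  55.  ] 75.51643778747197 16.285023515361033
[503.31 169.51  55.  ] 27.814287879231927 14.471127428835928
hole in jamb frame [-0.06  0.08]
```

View pics/w5f.png

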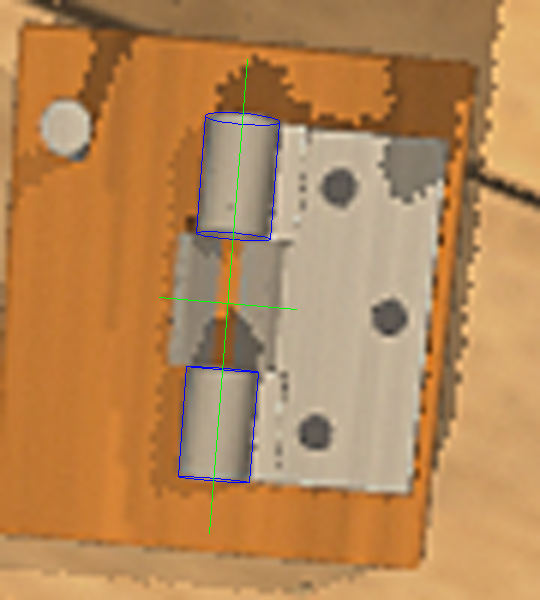

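```bash
python3 -m handwheel '{"translation":[[-0.05,0.15,0],[-0.065,0.2,0],[-0.055,0.18,0],[0,0,-0.15],[0,0,-0.25],[0,0,-0.2],[0,0,-0.1],[0,0,0]],"twist":[-0.025,-0.025,0,0,0,0,0,0]}'
python3 - <<'E'
from ov import *
o=get_obs();print(o['tool_pos'],o['tcp_rot'],o['grip_width'])
c=snap('wrist','w6.png')
np.save('w6.npy',{k:v for k,v in c.items() if k!='img'},allow_pickle=True)
i=cv2.imread('pics/w6.png')
overlay(c,i,503.5,169.6,.281,(230,100,400,250),4,'w6f.png')
E
```

```text
time: 23.05
tool_pos: [503.0, 170.6, 213.7]
tcp_rot: [-3.132, -0.003, 0.28]
contact_force: [-0.4, -0.3, -0.5]
grip_width: 8.9
[503.02727641 170.55796462 213.7295257 ] [-3.13235834 -0.00342914  0.28030097] 8.915051810854623
```

View pics/w6f.png

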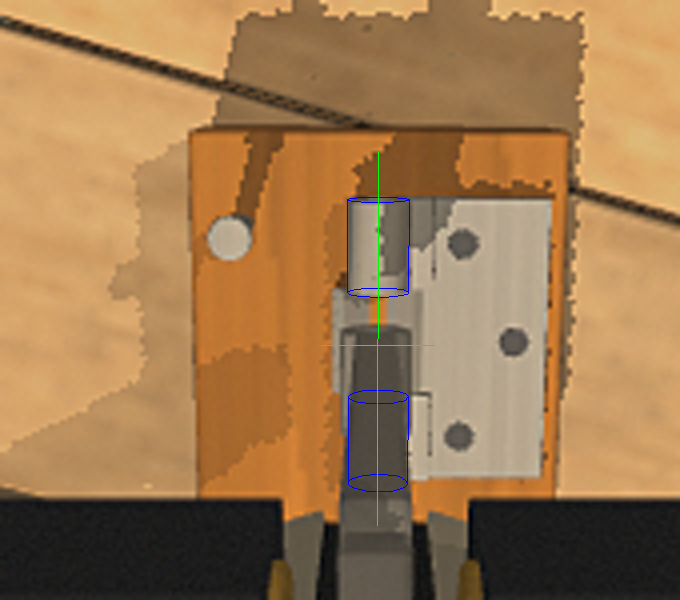

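View pics/w6.png

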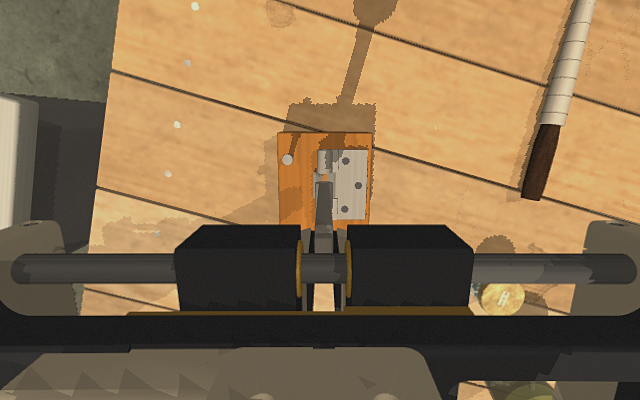

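```bash
cat >> ov.py <<'E'
def leafdraw(c,i,o,crop,k,fn,off=123,dy=0.3,tx=0,ty=0,col=(0,0,255)):
    x0,y0,x1,y1=crop
    j=cv2.resize(i[y0:y1,x0:x1],None,fx=k,fy=k,interpolation=cv2.INTER_CUBIC)
    a=o['tcp_rot'][2]; t=o['tool_pos']; R=np.array([[np.cos(a),-np.sin(a)],[np.sin(a),np.cos(a)]])
    def poly(P,col,closed=True):
        P=np.array(P,float); P[:,0]+=(off-P[:,2])*tx; P[:,1]+=dy+(off-P[:,2])*ty
        P=np.c_[P[:,:2]@R.T+t[:2],P[:,2]+t[2]-off]
        q=(proj(c,P)-[x0,y0]+.5)*k
        cv2.polylines(j,[np.round(q).astype(int).reshape(-1,1,2)],closed,col,1)
    th=np.linspace(0,2*np.pi,40)
    for yy in (12,-12): poly(np.c_[8*np.cos(th),np.full(40,yy),8+8*np.sin(th)],col)
    for e in (-4.5,4.5): poly([(e,15,20),(e,15,130)],(0,255,255),False)
    cv2.imwrite('pics/'+fn,j[:600])
E
python3 - <<'E'
from ov import *
c=np.load('w6.npy',allow_pickle=True).item(); i=cv2.imread('pics/w6.png')
o={'tool_pos':[503.03,170.56,213.7],'tcp_rot':[0,0,.2803]}
leafdraw(c,i,o,(280,140,380,250),6,'w6g.png')
E
```

```text
(no output)
```

View pics/w6g.png

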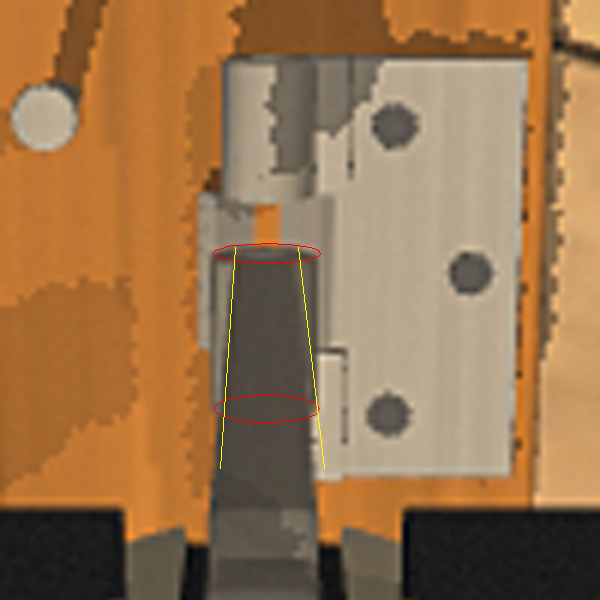

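```bash
python3 -m handwheel '{"translation":[[0.003,-0.009,0],[0,0,-0.06],[0,0,-0.1],[0,0,-0.08],[0,0,-0.02],[0,0,0],[0,0,0],[0,0,0]],"twist":[0,0,0,0,0,0,0,0]}'
python3 - <<'E'
from ov import *
o=get_obs();print(o['tool_pos'],o['tcp_rot'],o['grip_width'],o['contact_force'])
c=snap('wrist','w7.png')
np.save('w7.npy',{k:v for k,v in c.items() if k!='img'},allow_pickle=True)
i=cv2.imread('pics/w7.png')
leafdraw(c,i,o,(270,140,380,250),6,'w7g.png')
overlay(c,i,503.5,169.6,.281,(270,140,380,250),6,'w7f.png')
E
```

```text
time: 24.1
tool_pos: [505.1, 169.4, 175.0]
tcp_rot: [-3.133, -0.009, 0.28]
contact_force: [-0.6, 0.9, -2.1]
grip_width: 8.7
[505.10505148 169.35832452 174.97057409] [-3.13291363 -0.0088715   0.28025294] 8.683918982191091 [-0.59033106  0.8792993  -2.1291994 ]
```

View pics/w7g.png

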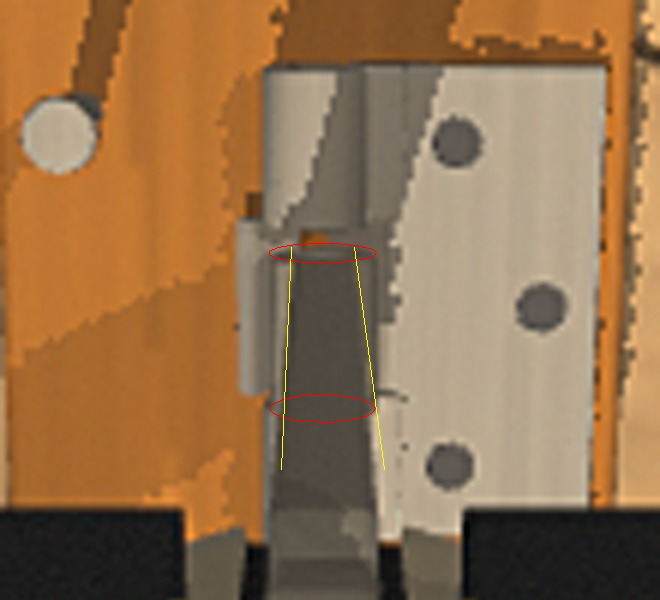

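View pics/w7f.png

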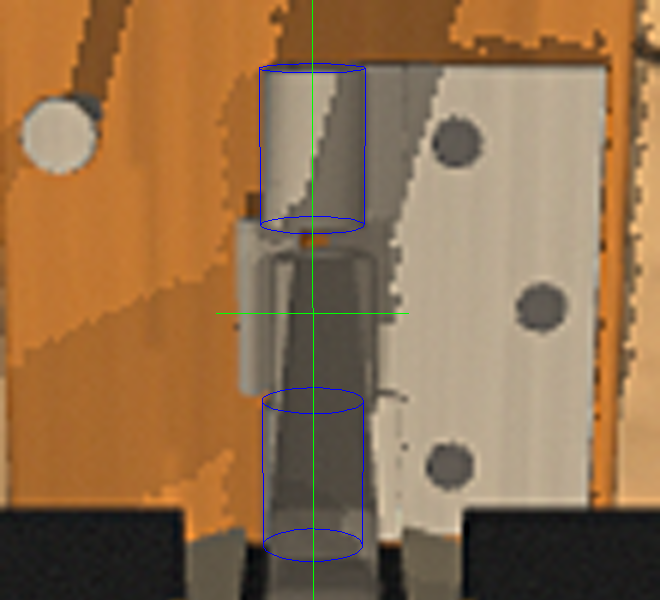

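```bash
python3 -m handwheel '{"translation":[[-0.012,-0.002,0],[0,0,0],[0,0,-0.02],[0,0,-0.02],[0,0,-0.01],[0,0,0],[0,0,0],[0,0,0]],"twist":[0,0,0,0,0,0,0,0]}'
python3 - <<'E'
from ov import *
o=get_obs();print(o['tool_pos'],o['tcp_rot'],o['grip_width'],o['contact_force'],o['moment'])
E
```

```text
time: 25.15
tool_pos: [503.3, 169.1, 167.2]
tcp_rot: [-3.133, -0.01, 0.28]
contact_force: [0.6, 0.1, -1.7]
grip_width: 8.8
[503.30529287 169.05163207 167.23518334] [-3.13300522 -0.00950567  0.280287  ] 8.83976015216677 [ 0.64093091  0.07734211 -1.68034243] [-0.01976839 -0.08768199  0.03146412]
```

```bash
python3 -m handwheel '{"translation":[[0,0,-0.01],[0,0,-0.01],[0,0,-0.01],[0,0,0],[0,0,0],[0,0,0],[0,0,0],[0,0,0]],"twist":[0,0,0,0,0,0,0,0]}'
python3 - <<'E'
from ov import *
o=get_obs();print(o['tool_pos'],o['tcp_rot'],o['grip_width'],o['contact_force'],o['moment'])
c=snap('wrist','w8.png')
np.save('w8.npy',{k:v for k,v in c.items() if k!='img'},allow_pickle=True)
i=cv2.imread('pics/w8.png')
overlay(c,i,503.5,169.6,.281,(270,140,380,250),6,'w8f.png')
s=snap('side','s8.png')
i=cv2.imread('pics/s8.png'); cv2.imwrite('pics/s8c.png',cv2.resize(i[110:190,250:360],(800,582),interpolation=cv2.INTER_CUBIC))
E
```

```text
time: 26.15
tool_pos: [503.7, 169.2, 163.4]
tcp_rot: [-3.133, -0.011, 0.28]
contact_force: [-0.2, 0.1, 0.4]
grip_width: 9.1
[503.6607159  169.15671248 163.41538101] [-3.13311405 -0.01102766  0.28021599] 9.080269267812746 [-0.22750569  0.08567457  0.42469518] [-0.10018256  0.0359963  -0.00649258]
```

View pics/w8f.png

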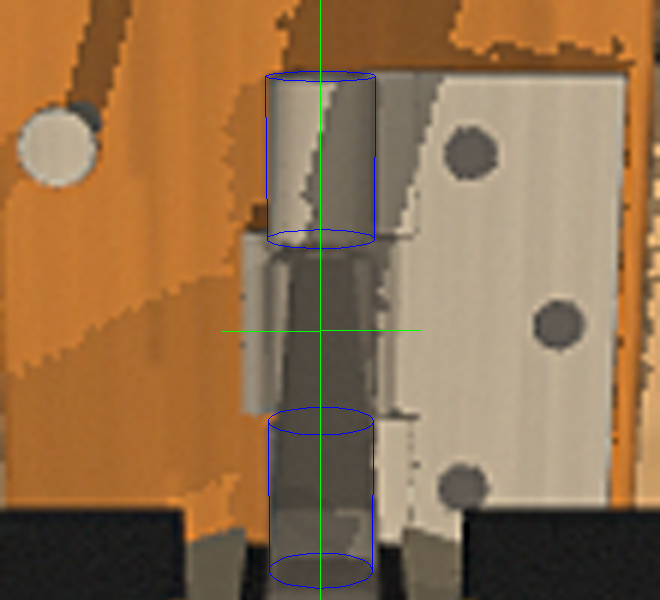

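View pics/s8c.png

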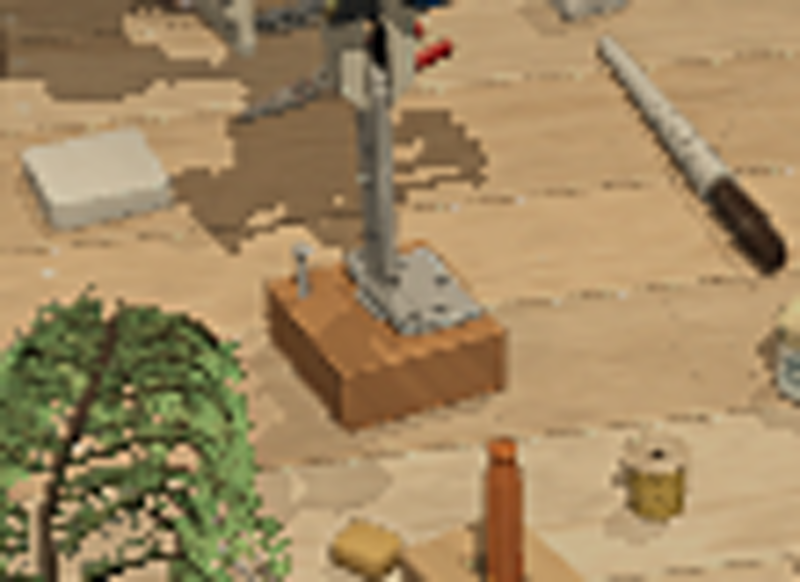

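```bash
python3 -m handwheel '{"translation":[[0,0,-0.01],[0,0,-0.01],[0,0,-0.01],[0,0,-0.01],[0,0,0],[0,0,0],[0,0,0],[0,0,0]],"twist":[0,0,0,0,0,0,0,0]}'
python3 - <<'E'
from ov import *
o=get_obs();print(o['tool_pos'],o['tcp_rot'],o['grip_width'],o['contact_force'],o['moment'])
E
```

```text
time: 27.25
tool_pos: [503.9, 169.3, 163.4]
tcp_rot: [-3.134, -0.016, 0.281]
contact_force: [-2.1, -0.1, 2.6]
grip_width: 8.9
[503.92980779 169.27025635 163.39293141] [-3.13381055 -0.01557904  0.28067496] 8.888436953120124 [-2.14796762 -0.10472764  2.58750687] [-0.18242294  0.52220415 -0.03671959]
```

```bash
python3 -m handwheel '{"translation":[[-0.01,-0.003,0.005],[0,0,0],[0,0,-0.01],[0,0,0],[0,0,0],[0,0,0],[0,0,0],[0,0,0]],"twist":[0,0,0,0,0,0,0,0]}'
python3 - <<'E'
from ov import *
o=get_obs();print(o['tool_pos'],o['tcp_rot'],o['grip_width'],o['contact_force'],o['moment'])
c=snap('wrist','w9.png')
np.save('w9.npy',{k:v for k,v in c.items() if k!='img'},allow_pickle=True)
i=cv2.imread('pics/w9.png')
overlay(c,i,503.5,169.6,.281,(270,140,380,250),6,'w9f.png')
for cam in ('wrist','side'):
  if cam=='side': c=snap('side')
  for l in ['leaf_hole','leaf_center','jamb_hole']:
    for r in spot_point(cam,l): print(cam,l,round(r['score'],2),tw(c,r['position']))
E
```

```text
time: 28.25
tool_pos: [503.5, 169.0, 163.4]
tcp_rot: [-3.134, -0.018, 0.281]
contact_force: [-1.2, -0.3, 2.0]
grip_width: 8.5
[503.46392242 168.98138137 163.42022579] [-3.13406752 -0.01841285  0.28062763] 8.534740648216793 [-1.18995949 -0.26116001  2.03115012] [-0.06678789  0.34781567 -0.02598974]
wrist leaf_hole 0.65 [507.65616635 171.15125203  50.27550031]
wrist leaf_center 0.76 [501.9360283  170.64708348 116.11565398]
wrist jamb_hole 0.74 [505.79588073 169.43219979  54.01504531]
side leaf_hole 0.59 [501.12063511 173.18851937  50.62335381]
side leaf_center 0.62 [495.7353629  172.63511412 115.49039156]
side jamb_hole 0.94 [504.9884444  172.63645702  50.81117943]
```

View pics/w9f.png

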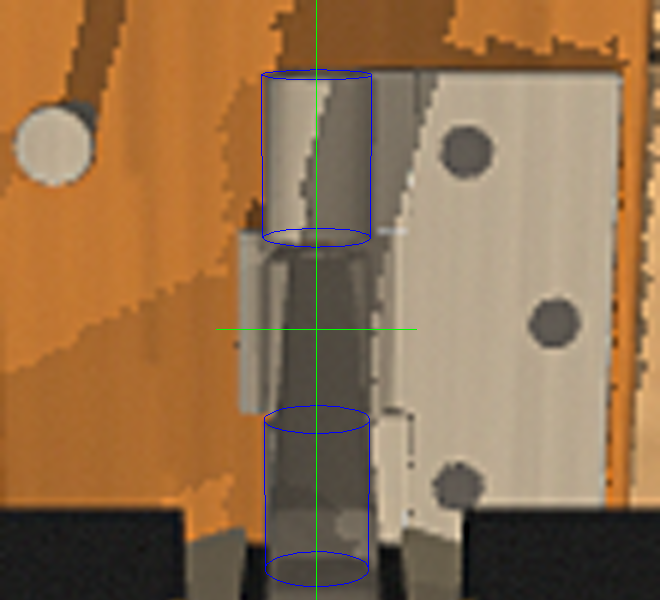

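```bash
python3 - <<'E'
from h import *
s=snap('side','s9.png'); i=cv2.imread('pics/s9.png')
x0,y0,k=270,115,14
j=cv2.resize(i[y0:y0+42,x0:x0+50],None,fx=k,fy=k,interpolation=cv2.INTER_CUBIC)
a=.281;R=np.array([[np.cos(a),-np.sin(a)],[np.sin(a),np.cos(a)]])
for tilt,col in ((0,(0,255,0)),(np.radians(3),(0,0,255))):
  for e in (-4.5,4.5):
    P=[]
    for h in (10,90):
        p=R@[e-np.sin(tilt)*h,-15]+[503.5,169.6]; P.append([p[0],p[1],49+h])
    q=(proj(s,P)-[x0,y0]+.5)*k; print(q)
    cv2.polylines(j,[q.astype(int).reshape(-1,1,2)],False,col,1)
cv2.imwrite('pics/s9c.png',j)
E
```

```text
[[472.86190647 496.44406976]
 [461.28618375 254.59028939]]
[[501.12977006 488.60561434]
 [490.29425843 246.95123953]]
[[471.21530986 496.900674  ]
 [446.06643158 258.59857753]]
[[499.48844393 489.06072692]
 [475.12450879 250.94598562]]
```

View pics/s9c.png

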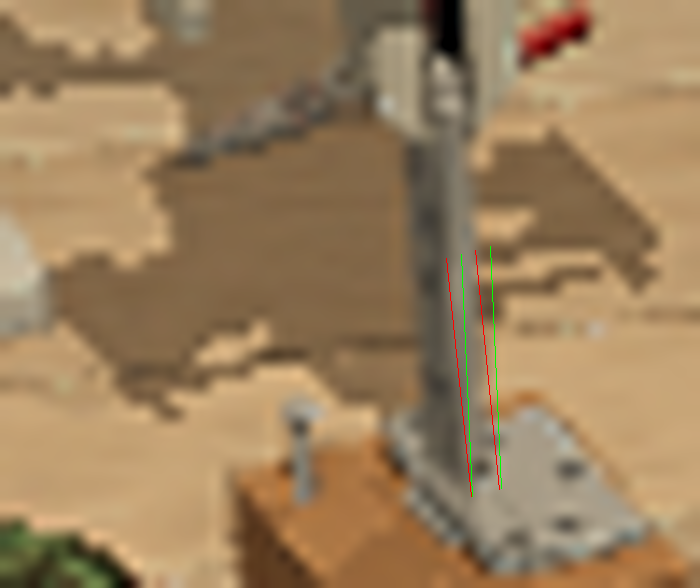

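```bash
python3 - <<'E'
import cv2
i=cv2.imread('pics/w9.png'); cv2.imwrite('pics/w9z.png',cv2.resize(i[148:212,298:358],None,fx=9,fy=9,interpolation=cv2.INTER_CUBIC))
E
```

```text
(no output)
```

View pics/w9z.png

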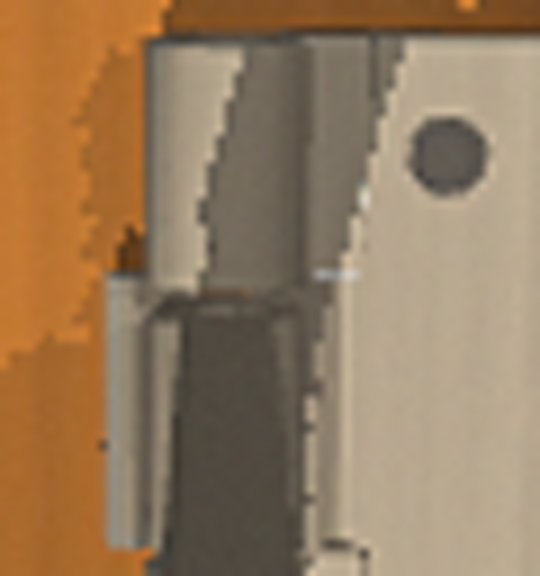

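```bash
python3 - <<'E'
from ov import *
o=get_obs();print(o['time'],o['tool_pos'],o['tcp_rot'],o['grip_width'],o['contact_force'],o['moment'],o['dq'])
E
```

```text
28.7 [503.44441496 168.96262118 163.41121908] [-3.13410614 -0.01836044  0.28065681] 8.78141873157392 [-0.57394697 -1.42960447  1.99072359] [-0.15104348  0.41165553  0.02838784] [ 0.00017282  0.00160434  0.00025341 -0.00177128  0.00157007 -0.00050756]
```

```bash
python3 - <<'E'
from h import *
print(close_job()); o=get_obs();print(o['time'],o['tool_pos'],o['contact_force'],o['grip_width'])
E
```

```text
the job is handed in; nothing more can be done
None
the job is handed in; nothing more can be done
```

I pulled the leaf from the stand nearest the base, carried it over the screwdriver to the jamb and lowered it into the seat. I handed the job in at about 28.7 s with the leaf still gripped.

**Seating:** After contact at TCP z 163.4 mm (I had predicted about 164), pushing further moved it no lower. The last readings were steady, with about 2 N of net upward force and the grip at 8.8 mm. In the last wrist picture the leaf's knuckle is in line with the upper jamb knuckle to within about half a millimetre. I couldn't see the pin hole itself.

**Strap not perfectly upright:** The gripper's tilt crept during the moves. I corrected most of it in mid-air before the grasp, but it finished about 1° off vertical, and I left it there. My measurement in the side picture suggests 0–1°.

**Checks that disagreed:**
- **Lean:** The network points for the leaf's centre and hole suggested about 5°. I put that down to their 4 mm accuracy.
- **Height:** They put the leaf's hole at 50.3 to 50.6 mm, against 49 mm for the seat.
- **Side camera:** Its overlay sat about 2 mm off, within the calibration error.

I saw no sign that the other things on the bench were touched.

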